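Push the cup through the spring flap of the transfer track

ROBOT

A 7-joint arm with a two-finger parallel gripper is mounted at the origin on a cart in front of the work surface, level with it; the furniture and walls round the work are solid. World frame = base frame: x ahead of the robot, y to its left, z up, the work surface at z = 0. Lengths are in m, angles in rad, forces in N, time in s.
With the tool pointing down it reaches from about 0.4 to 0.85 m from the base axis. Payload 10.4 kg.
Tool frame: the origin (TCP) lies on the centre line of the jaws, within the pads' length; the fingertips stand 22 mm ahead of it and the grasp point (between the pads) lies 3 mm ahead of it; z points along the fingers, y is the direction in which the jaws open and shut (so a half turn about z gives the same grasp; the last joint's range is limited). The gripper opens to 85 mm and grips with 20 to 120 N. Pads are 22 mm wide; open, the fingers measure 114 mm over their backs; the gripper's body (76 mm by 85 mm) begins 54 mm behind the grasp point. The pads swing forward as they close: fully open they stand 13 mm farther back than shut.
Start: joints at [-1.291, 0.332, -0.065, 1.46, 0.022, 1.35, -0.088], TCP at [0.186, 0.597, 0.253] pointing down, gripper open.
Joint ranges: [-2.6, 2.6], [-0.5, 2.12], [-1.47, 1.34], [0.16, 2.42], [-1.27, 4.41], [0.06, 2.06], [-2.6, 2.6]. Speed limits (rad/s): [2.22, 2.22, 2.79, 2.79, 3.14, 3.14, 3.14].

INTERFACE

Orientations are given as a unit quaternion [x, y, z, w].
In Python, from workcell import manip gives the robot as it stands. The module is installed in compiled form; this text tells all that it offers.
- The arm moves only by the shell command python3 -m crank 'ROWS' [FORCE]. ROWS is JSON, a list of rows, each a list of 3 entries, a list of its own where there are three numbers: the opening, from -1 (shut) to 1 (fully open), then the shift along the tool's x, y, z normalised to -1 to 1, where 1 is 80 mm, then the turn, a rotation vector about the tool's x, y, z normalised to -1 to 1, where 1 is pi/4 rad. In form: [[jaw, [tx, ty, tz], [ax, ay, az]], ...]. A call has exactly 5 rows; each row shifts and turns the commanded pose from where the row before left it, along the tool's axes as they then stand; what a row does not reach is not made up. A row lasts 1/10 s, in which the tool goes at most 50 mm and 8.59 degrees, less where a joint would pass 70% of its speed; a pose out of reach is approached as far as the arm can. A call with a number of a shift or a turn outside -1 to 1 is refused whole. A call with a gripper value outside its range is refused whole. The fingers move at their own pace and stop on an object; FORCE is the grip in N (left out, the last holds). Time passes only in rows, so rows that do not move let the fingers close, or fill a call up. It gives the time, the measured TCP pose, the force and the opening at its end, in the units of the state.
- manip.get_obs(): the state, without advancing time (a new reading comes with each control period).
- manip.camera(name): name is "scene" or "top" or "wrist"; returns the picture (420x560x3 uint8, blue, green, red); there is no depth.
- manip.camera_info(name): a dict with "K" (3x3 intrinsics, pixels), "camera_from_world" (4x4, takes a point from world to camera coordinates); the wrist camera has in their place "mount" (4x4, takes a point from camera to tool coordinates, whose origin is the TCP and whose axes are the flange's). Camera axes: x right, y down, z forward; pixel columns grow to the right and rows downward; lengths in m; the calibration is good to about 2 mm. A picture is of the moment at which its call begins: read the wrist's pose just before it. camera_info takes no time and is no camera call.
- manip.hand_in(): hands the job in, once; it reports no verdict.
The state is a dict: "clock": time; "joint_pos": joint angles; "joint_velocities": joint speeds; "tau": joint torques, N m; "position": TCP position; "ee_rot": TCP orientation; "ft_force": force on the tool from outside, world axes, zero at the start; "torque": the same for the moment, N m; "grip_width": opening from 0.0 (shut) to 1.0 (fully open).
Only numpy, scipy, OpenCV 4.12 (cv2) and the standard library are available. Lean on these libraries where they do the work, as an engineer would, in place of code of your own. Each camera call takes 0.05 s, during which the arm holds its last target.

TASK

Two lanes of the transfer track are each shut off by a spring flap; a steel cup stands in one lane and a roll of masking tape lies in the other. Slide the cup along its lane, without lifting it off the track, through the flap and on into the bay behind, far enough that the flap swings fully shut behind it, with the cup left standing upright. Leave the tape roll and the flap of its lane alone.

Things in the scene. Friction and masses are not known exactly. Their poses are not given: they have to be found in the camera images.
- cup_center (a point): Centre, half-way up, of the steel cup to push: plain round cup, mouth up, 64 mm in diameter, 47 mm tall, wall about 2 mm, about 62 g. It starts in either lane, its centre 60 to 85 mm before the flap line; the only cup on the track.
- tape_center (a point): Centre of the roll of masking tape, 67 mm in diameter, 24 mm tall, lying flat in the other lane. To be left alone.
- track: Fixed two-lane track, 178 mm wide. Origin on the worktop under the line of the shut flaps, midway between the lanes; x along the lanes from the open entry (x = -135 mm) to the bay's end stops (faces at +155), y left, z up. Floor 6 mm thick. Walls 8 mm thick at y = -84, 0, +84, tops 36 mm above the worktop (hinge blocks at x = 0: 48 mm). Lanes 76 mm wide, centred at y = +42 and -42, open above.
- flap_left (a joint): Flap of the left lane (track y > 0): upright steel leaf at track x = 0, 10 to 46 mm above the worktop, hinged about the vertical at the outer wall (y = +76.5 mm), 68 mm long across the lane. 0 = shut; opens only towards the bay, to 1.6 rad; light spring, about 1 N at the free edge. It can shut once the cup's centre is 97 mm or more past x = 0 and its swing is clear.
- flap_right (a joint): Spring flap of the right lane (y < 0), the mirror image: hinged at y = -76.5 mm on the outer wall; 0 = shut, opens towards the bay to 1.6 rad.
There are look-alikes about, which are no part of the job. What is shaped like the part that bears cup_center but blue or red is not meant.

How it is judged:
By the outcome, as a careful person would: the job done as asked, in the order asked, and still so for the second after the job is handed in, with the robot touching nothing.
It also fails if it takes over 32 s, if anything falls off the work surface, if the arm or the gripper's body presses on something with over 40 N, if the wrist force passes 120 N, or if a joint passes its speed limit or range.

## Working session

There is one attempt and no reset: what is moved stays moved. The work goes in short steps, Python scripts to look and compute and a shell command to move; the robot and the scene stay as the last step left them, time stands still between calls to the robot, and variables do not carry over. Pictures are saved under pics/ and viewed, and the job is handed in when it is done.

```bash
mkdir -p pics; python3 - <<'E'
from workcell import manip
import cv2
o=manip.get_obs()
print({k:o[k] for k in o})
for n in ("scene","top"):
    cv2.imwrite(f"pics/{n}0.png",manip.camera(n))
    print(n,manip.camera_info(n))
print(manip.camera_info("wrist"))
E
```

```text
{'clock': 0.0, 'joint_pos': array([-1.29062179,  0.33287276, -0.06472273,  1.46093275,  0.02161176,
        1.34993574, -0.08850899]), 'joint_velocities': array([ 7.50499151e-05,  1.08817590e-03, -6.15934012e-04, -2.07050744e-04,
       -1.89304578e-03, -5.25519118e-04,  1.20855449e-04]), 'tau': array([-5.55192273e-04, -6.25454807e+01,  4.87047946e-02, -3.91603839e+01,
        1.61791651e-02,  1.01357579e-02, -4.22947736e-06]), 'position': array([0.1862462 , 0.59623549, 0.25251952]), 'ee_rot': array([ 1.50791900e-01,  9.88565261e-01, -7.22485025e-04, -7.34086777e-05]), 'ft_force': array([-1.04776355, -0.4229467 ,  0.96449281]), 'torque': array([-0.03178306, -0.06984157,  0.00711462]), 'grip_width': 1.0047326327343613}
scene {'K': array([[500.12918544,   0.        , 286.6476544 ],
       [  0.        , 500.12918544, 206.86938364],
       [  0.        ,   0.        ,   1.        ]]), 'camera_from_world': array([[ 0.74784866, -0.66361267,  0.01845544, -0.16123171],
       [-0.5038649 , -0.58548517, -0.63508053,  0.46967328],
       [ 0.43225287,  0.46564507, -0.77222543,  0.52249575],
 
[... 305 characters left out ...]
4],
       [-0.99178542, -0.00426091, -0.12784183,  0.51123735],
       [ 0.12788521, -0.01226918, -0.99171308,  0.84054231],
       [ 0.        ,  0.        ,  0.        ,  1.        ]])}
{'K': array([[370.43984424,   0.        , 285.91671036],
       [  0.        , 370.43984424, 209.51451234],
       [  0.        ,   0.        ,   1.        ]]), 'mount': array([[ 2.06111454e-04, -9.66138723e-01, -2.58023109e-01,
         6.58852684e-02],
       [ 9.99999979e-01,  2.03383103e-04,  3.72647165e-05,
         7.25393524e-04],
       [ 1.64746549e-05, -2.58023111e-01,  9.66138745e-01,
        -1.20967783e-01],
       [ 0.00000000e+00,  0.00000000e+00,  0.00000000e+00,
         1.00000000e+00]])}
```

View pics/scene0.png

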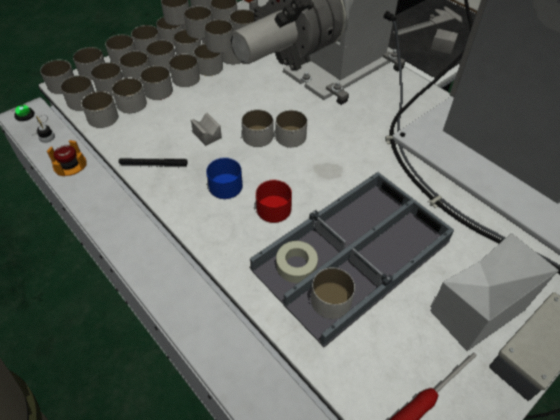

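View pics/top0.png

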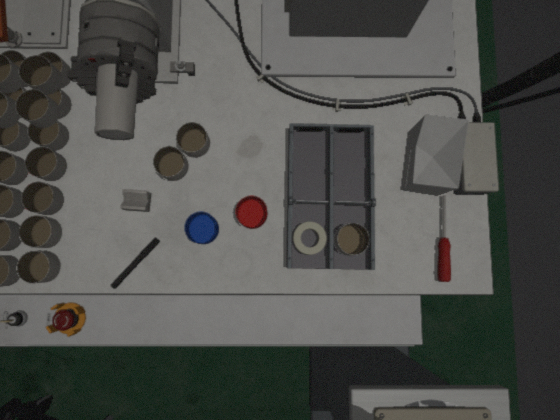

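Candidates, by top-camera pixel: the steel cup in the track at (351,239), loose steel cups at (170,163) and (192,139), the stacked rows of steel cups at the left, the blue cup (202,228) and the red cup (251,212). By the description I want the only cup on the track, (351,239). The tape is at (309,238). I'll check this in an enlarged crop.

```bash
python3 - <<'E'
import cv2
im=cv2.imread("pics/top0.png")[115:275,270:390]
cv2.imwrite("pics/top0c.png",cv2.resize(im,None,fx=3.75,fy=3.75,interpolation=cv2.INTER_CUBIC))
im=cv2.imread("pics/scene0.png")[165:350,240:460]
cv2.imwrite("pics/scene0c.png",cv2.resize(im,None,fx=3.2,fy=3.2,interpolation=cv2.INTER_CUBIC))
E
```

```text
(no output)
```

View pics/top0c.png

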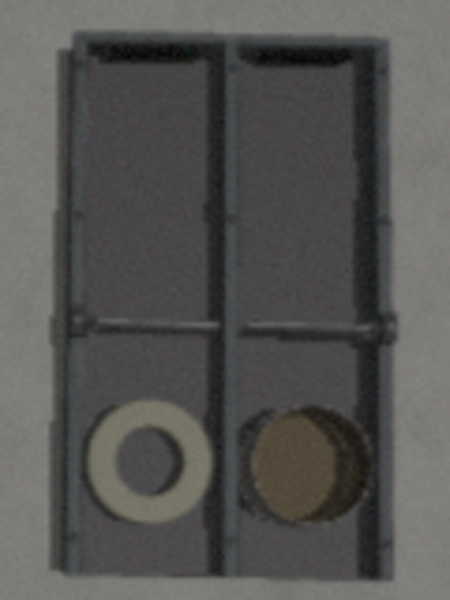

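View pics/scene0c.png

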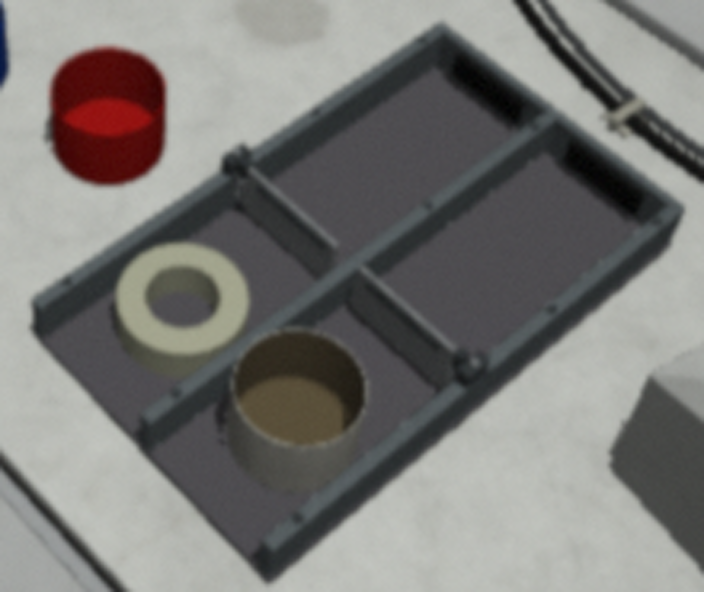

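```bash
cat > h.py <<'E'
import numpy as np, cv2
from workcell import manip
from scipy.optimize import least_squares
C={n:manip.camera_info(n) for n in("scene","top")}
def proj(n,P):
    P=np.atleast_2d(P);T=C[n]["camera_from_world"];q=P@T[:3,:3].T+T[:3,3]
    u=q@C[n]["K"].T
    return u[:,:2]/u[:,2:]
def onz(n,uv,z):
    T=C[n]["camera_from_world"];R=T[:3,:3];c=-R.T@T[:3,3]
    d=R.T@np.linalg.inv(C[n]["K"])@np.array([uv[0],uv[1],1])
    return c+d*(z-c[2])/d[2]
def w(t,p):
    p=np.asarray(p,float);c,s=np.cos(t[2]),np.sin(t[2])
    return np.array([t[0]+c*p[0]-s*p[1],t[1]+s*p[0]+c*p[1],p[2]])
E
python3 - <<'E'
from h import *
tp=lambda x,y:np.array([270+x/3.75-.37,115+y/3.75-.37]); sc=lambda x,y:np.array([240+x/3.2-.34,165+y/3.2-.34])
obs=[("top",tp(70,573),(-.135,.084,.036)),("top",tp(231,577),(-.135,0,.036)),("top",tp(385,577),(-.135,-.084,.036)),
("top",tp(78,324),(0,.084,.048)),("top",tp(388,328),(0,-.084,.048)),
("scene",sc(40,303),(-.135,.084,.036)),("scene",sc(150,425),(-.135,0,.036)),("scene",sc(268,548),(-.135,-.084,.036)),("scene",sc(236,150),(0,.084,.048)),("scene",sc(470,355),(0,-.084,.048))]
f=lambda t:np.concatenate([proj(n,w(t,P))[0]-uv for n,uv,P in obs])
r=least_squares(f,[.5,-.15,0]);print(r.x);print(r.fun.reshape(-1,2).round(1))
t=r.x
for n,uv in(("top",tp(307,463)),("scene",sc(299,387))):
    P=onz(n,uv,.053);d=P-w(t,(0,0,.053));c,s=np.cos(t[2]),np.sin(t[2]);print(n,P,c*d[0]+s*d[1],-s*d[0]+c*d[1])
# overlay
for n,fn in(("top","pics/top0.png"),("scene","pics/scene0.png")):
    im=cv2.imread(fn);k=4
    im=cv2.resize(im,None,fx=k,fy=k,interpolation=cv2.INTER_CUBIC)
    def L(ps,col):
        q=np.array([proj(n,w(t,p))[0] for p in ps]);cv2.polylines(im,[np.round((q+.5)*k-.5).astype(int)],False,col,1)
    for y in(-.088,-.080,-.004,.004,.080,.088): L([(-.135,y,.036),(.155,y,.036)],(0,255,0))
    for y in(1,-1):L([(0,y*.0765,.046),(0,y*.0085,.046)],(0,255,255))
    L([(-.135,.088,.036),(-.135,-.088,.036)],(0,255,0))
    for z in(.053,.006):
      L([(-.0725+.0,-.042,z)],(0,0,255))
    x0,y0=(270,115) if n=="top" else (245,170)
    cv2.imwrite(f"pics/ov_{n}.png",im[y0*k:(y0+150)*k if n=="scene" else (y0+150)*k,x0*k:(x0+195)*k])
E
```

```text
[ 0.52455783  0.19947886 -0.00664168]
[[ 1.2  0.8]
 [ 0.4  0.1]
 [ 1.4  0.5]
 [-0.3 -0.8]
 [ 0.7 -0.9]
 [-1.7  0.2]
 [-1.3 -2.5]
 [ 0.3 -1.6]
 [-0.6  0.4]
 [ 1.3  1.5]]
top [0.44944315 0.1627231  0.053     ] -0.07486890493648185 -0.03725383174656219
scene [0.44762944 0.15817724 0.053     ] -0.07665238148986528 -0.041811643953379315
```

View pics/ov_top.png

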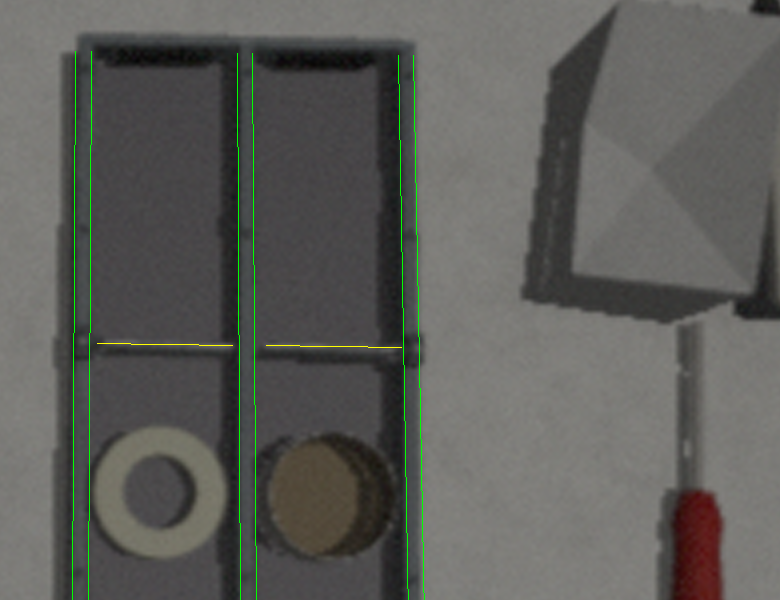

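View pics/ov_scene.png

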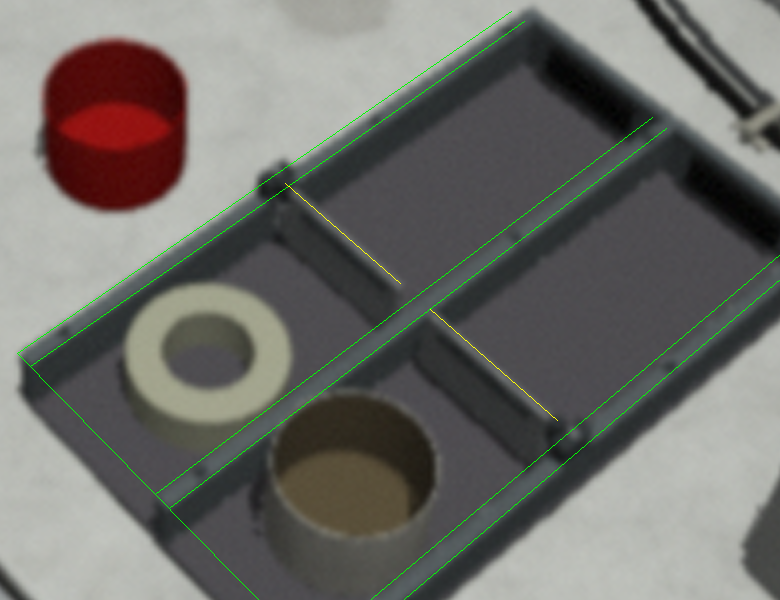

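```bash
cat > fit.py <<'E'
from h import *
tp=lambda x,y:np.array([270+x/3.75-.37,115+y/3.75-.37]); sc=lambda x,y:np.array([240+x/3.2-.34,165+y/3.2-.34])
t4=lambda x,y:np.array([270+x/4-.37,115+y/4-.37])
obs=[("top",tp(70,573),(-.135,.084,.036)),("top",tp(231,577),(-.135,0,.036)),("top",tp(385,577),(-.135,-.084,.036)),
("top",t4(83,347),(0,.084,.048)),("top",t4(415,350),(0,-.084,.048)),
("top",t4(79,35),(9,.089,.036)),("top",t4(415,41),(9,-.089,.036)),
("scene",sc(440,22),(9,.089,.036)),("scene",sc(683,207),(9,-.089,.036)),
("scene",sc(40,303),(-.135,.084,.036)),("scene",sc(150,425),(-.135,0,.036)),("scene",sc(268,548),(-.135,-.084,.036)),("scene",sc(236,152),(0,.084,.048)),("scene",sc(470,357),(0,-.084,.048))]
def X(P,t): return (t[3] if P[0]>1 else P[0],P[1],P[2])
f=lambda t:np.concatenate([proj(n,w(t,X(P,t)))[0]-uv for n,uv,P in obs])
r=least_squares(f,[.5,-.15,0,.163],loss="soft_l1");t=r.x
if __name__=="__main__":
  print(r.x);print(f(t).reshape(-1,2).round(1).tolist())
  for n,uv in(("top",tp(307,463)),("scene",sc(299,387))):
    P=onz(n,uv,.053);d=P-w(t,(0,0,.053));c,s=np.cos(t[2]),np.sin(t[2]);print(n,P,c*d[0]+s*d[1],-s*d[0]+c*d[1])
  for n,fn in(("top","pics/top0.png"),("scene","pics/scene0.png")):
    im=cv2.imread(fn);k=4
    im=cv2.resize(im,None,fx=k,fy=k,interpolation=cv2.INTER_CUBIC)
    def L(ps,col):
        q=np.array([proj(n,w(t,p))[0] for p in ps]);cv2.polylines(im,[np.round((q+.5)*k-.5).astype(int)],False,col,1)
    for y in(-.088,-.080,-.004,.004,.080,.088): L([(-.135,y,.036),(.155,y,.036)],(0,255,0))
    for y in(1,-1):L([(0,y*.0765,.046),(0,y*.0085,.046)],(0,255,255))
    L([(-.135,.088,.036),(-.135,-.088,.036)],(0,255,0))
    for z in(.053,.006):
      L([(-.0757+.032*np.cos(a),-.041+.032*np.sin(a),z) for a in np.linspace(0,6.29,40)],(0,0,255))
    x0,y0=(270,120) if n=="top" else (245,195)
    cv2.imwrite(f"pics/ov2_{n}.png",im[y0*k:(y0+150)*k,x0*k:(x0+195)*k])
E
python3 fit.py
```

```text
[ 0.5245436   0.19889417 -0.0131778   0.16288817]
[[1.1, 0.5], [0.3, 0.1], [1.3, 0.8], [0.1, -1.4], [0.7, -0.7], [-0.6, -0.0], [0.7, 0.1], [-1.5, -1.1], [0.6, 0.1], [-1.5, -0.1], [-1.5, -2.7], [-0.1, -1.5], [-0.1, -0.1], [1.3, 1.4]]
top [0.44944315 0.1627231  0.053     ] -0.07461728288838262 -0.03715755770452999
scene [0.44762944 0.15817724 0.053     ] -0.07637093117075121 -0.041726929480915165
```

View pics/ov2_top.png

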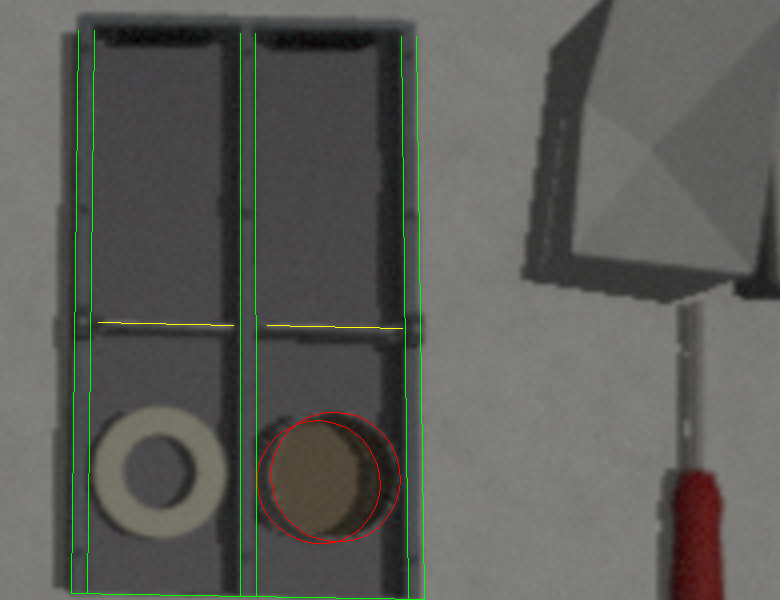

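View pics/ov2_scene.png

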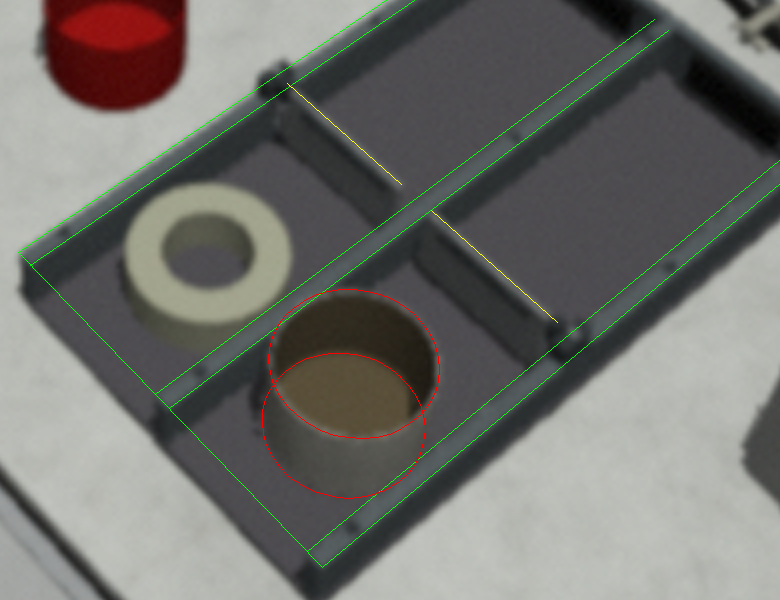

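The top crop shows a steel cup in the right lane at about (351,239), with the tape in the left lane at (309,238). Both flaps are shut. In track coordinates the cup is at about x = -75 mm, y = -40 mm, which fits the stated 60 to 85 mm before the flap.

Plan:
1. Put the partly open fingers inside the cup, with the jaw axis along the lane.
2. Push it slowly along the floor to about x = +110.
3. Back off slightly and lift out.

First I move over the cup.

```bash
python3 -m crank '[[-0.5,[-0.46,-0.41,0.06],[0,0,0]],[-0.5,[-0.46,-0.41,0.06],[0,0,0]],[-0.5,[-0.46,-0.41,0.06],[0,0,0]],[-0.5,[-0.46,-0.41,0.06],[0,0,0]],[-0.5,[-0.46,-0.41,0.06],[0,0,0]]]' 20
```

```text
clock: 0.6
position: [0.3137, 0.3832, 0.2289]
ee_rot: [0.151, 0.989, -0.0, -0.0]
ft_force: [1.7, 0.6, 0.9]
grip_width: 0.255
```

```bash
python3 -m crank '[[-0.5,[-0.46,-0.41,0.06],[0,0,0.18]],[-0.5,[-0.4,-0.47,0.06],[0,0,0.18]],[-0.5,[-0.33,-0.5,0.06],[0,0,0.18]],[-0.5,[-0.26,-0.53,0.06],[0,0,0.18]],[-0.5,[0,0,0],[0,0,0.18]]]'
python3 -m crank '[[-0.5,[0,0,0],[0,0,0.18]],[-0.5,[0,0,0],[0,0,0.18]],[-0.5,[0,0,0],[0,0,0.18]],[-0.5,[0,0,0],[0,0,0.18]],[-0.5,[0,0,0],[0,0,0.01]]]'
```

```text
clock: 1.1
position: [0.3373, 0.1965, 0.2089]
ee_rot: [0.489, 0.872, -0.001, -0.001]
ft_force: [-0.6, 2.4, 0.7]
grip_width: 0.251
clock: 1.6
position: [0.3383, 0.2016, 0.2099]
ee_rot: [0.712, 0.702, -0.0, -0.0]
ft_force: [0.9, -0.2, 0.2]
grip_width: 0.252
```

```bash
python3 -m crank '[[-0.5,[-0.18,0.46,0],[0,0,0]],[-0.5,[-0.18,0.46,0],[0,0,0]],[-0.5,[-0.18,0.46,0],[0,0,0]],[-0.5,[0,0,0],[0,0,0]],[-0.5,[0,0,0],[0,0,0]]]'
cat > look.py <<'E'
import sys; from h import *
from scipy.spatial.transform import Rotation as Ro
o=manip.get_obs(); im=manip.camera("wrist"); cv2.imwrite(f"pics/w{sys.argv[1]}.png",im); np.savez(f"w{sys.argv[1]}.npz",p=o["position"],q=o["ee_rot"])
print(o["clock"],o["position"].round(4),o["ee_rot"].round(4),o["ft_force"].round(1))
for n in("top","scene"): cv2.imwrite(f"pics/{n}{sys.argv[1]}.png",manip.camera(n))
E
python3 look.py 1
```

```text
clock: 2.1
position: [0.4484, 0.1568, 0.2096]
ee_rot: [0.711, 0.703, -0.001, -0.0]
ft_force: [0.3, -0.7, -0.3]
grip_width: 0.249
2.1 [0.4484 0.1568 0.2096] [ 7.108e-01  7.034e-01 -6.000e-04 -1.000e-04] [ 0.3 -0.7 -0.3]
```

View pics/w1.png

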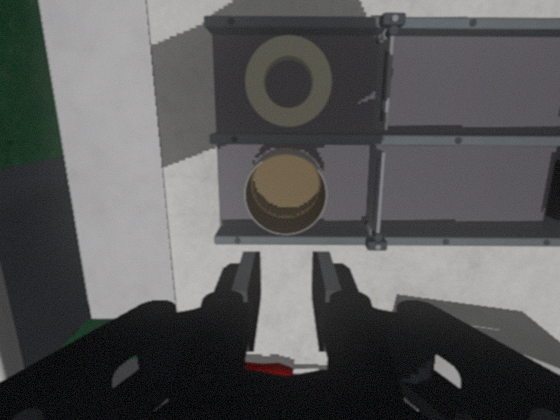

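View pics/scene1.png

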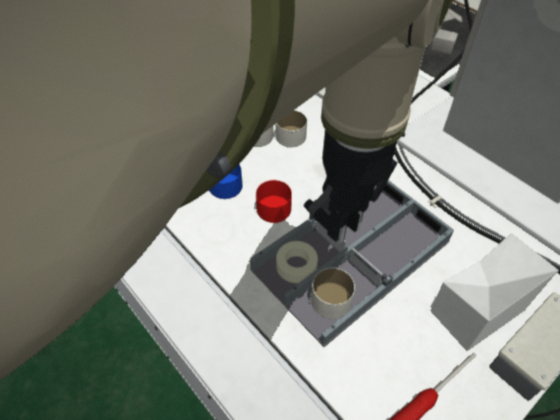

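The wrist view shows the cup rim centred at about (286,192), the flap at column ~378, and the fingertips at columns 235–260 and 313–343.

```bash
cat >> h.py <<'E'
from scipy.spatial.transform import Rotation as Ro
W=manip.camera_info("wrist")
def wz(tag,uv,z):
    d=np.load(f"w{tag}.npz");R=Ro.from_quat(d["q"]).as_matrix();M=W["mount"]
    Rc=R@M[:3,:3];c=d["p"]+R@M[:3,3]
    v=Rc@np.linalg.inv(W["K"])@np.array([uv[0],uv[1],1]);return c+v*(z-c[2])/v[2]
E
python3 - <<'E'
from h import *
for nm,uv,z in(("rim c",(285.5,192),.053),("rimL",(244,193),.053),("rimR",(327,193),.053),("rimT",(286,150),.053),("rimB",(286,236),.053),("flapfree",(378,146),.046),("hinge",(376,243),.048),("hingeL",(392,18),.048),("entry mid",(212,139),.036),("entry R",(218,239),.036),("entryL",(208,21),.036)):
    print(nm,wz(1,uv,z).round(4))
im=cv2.imread("pics/w1.png")[120:320,180:400];cv2.imwrite("pics/w1c.png",cv2.resize(im,None,fx=3.6,fy=3,interpolation=cv2.INTER_CUBIC))
E
```

```text
rim c [0.4475 0.1625 0.053 ]
rimL [0.4157 0.162  0.053 ]
rimR [0.4793 0.1614 0.053 ]
rimT [0.4482 0.1944 0.053 ]
rimB [0.4475 0.1269 0.053 ]
flapfree [0.5182 0.196  0.046 ]
hinge [0.5203 0.1185 0.048 ]
hingeL [0.5226 0.284  0.048 ]
entry mid [0.3903 0.2018 0.036 ]
entry R [0.3902 0.1189 0.036 ]
entryL [0.3926 0.286  0.036 ]
```

View pics/w1c.png

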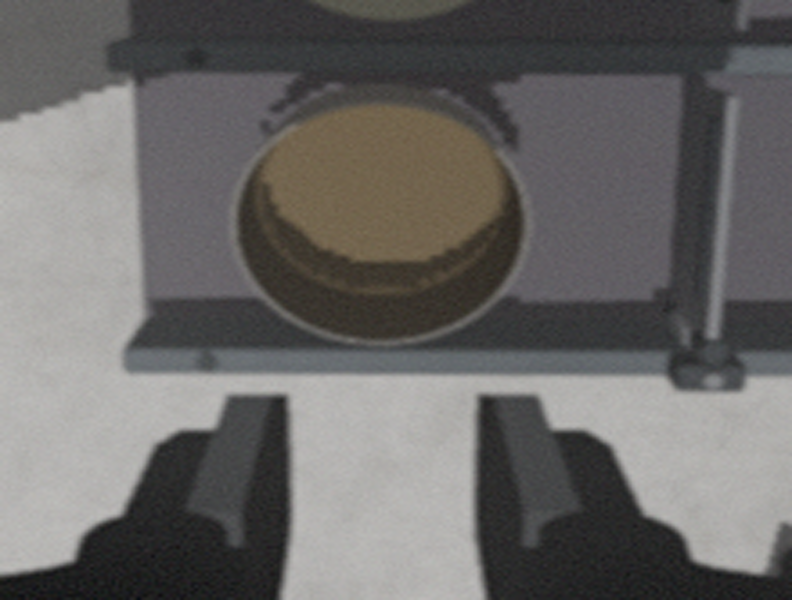

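```bash
python3 -m crank '[[-0.75,[0.04,0,0.4],[0,0,0]],[-0.75,[0,0,0.4],[0,0,0]],[-0.75,[0,0,0.4],[0,0,0]],[-0.75,[0,0,0.3],[0,0,0]],[-0.75,[0,0,0],[0,0,0]]]'
python3 look.py 2
```

```text
clock: 2.75
position: [0.4458, 0.1602, 0.0876]
ee_rot: [0.711, 0.704, -0.002, -0.001]
ft_force: [-0.7, -0.8, 0.3]
grip_width: 0.128
2.75 [0.4458 0.1602 0.0876] [ 0.7106  0.7036 -0.0024 -0.0008] [-0.7 -0.8  0.3]
```

View pics/w2.png

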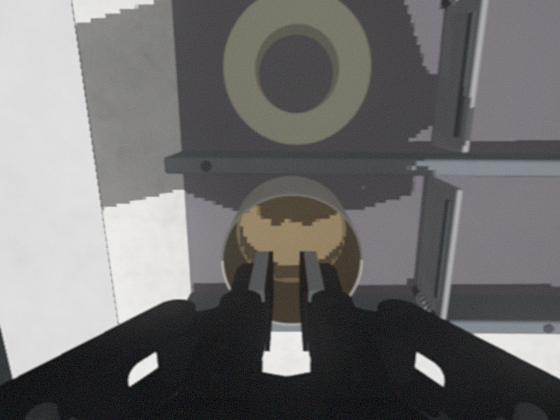

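View pics/scene2.png

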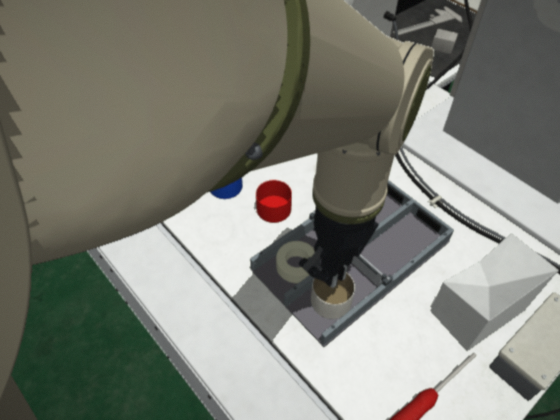

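View pics/top2.png

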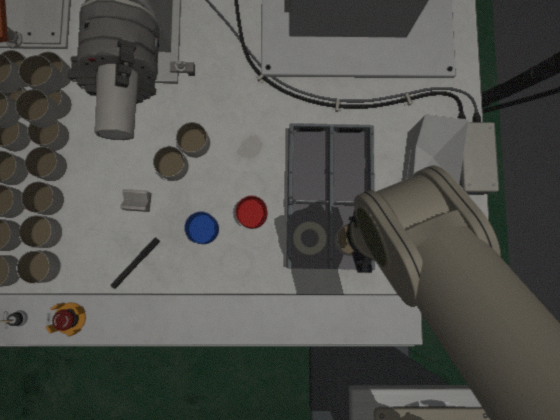

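```bash
python3 - <<'E'
from h import *
for nm,uv,z in(("rimL",(222,254),.053),("rimR",(362,254),.053),("rimT",(292,178),.053),("rimB",(292,326),.053),("midwall",(300,157),.036),("entry",(172,162),.036),("flap top free",(463,186),.046)):
    print(nm,wz(2,uv,z).round(4))
E
```

```text
rimL [0.4165 0.1642 0.053 ]
rimR [0.4793 0.1637 0.053 ]
rimT [0.4481 0.1985 0.053 ]
rimB [0.4477 0.1273 0.053 ]
midwall [0.452  0.2053 0.036 ]
entry [0.3923 0.2035 0.036 ]
flap top free [0.5243 0.1929 0.046 ]
```

```bash
python3 -m crank '[[-0.75,[0.01,0.03,0.2],[0,0,0]],[-0.75,[0,0,0.2],[0,0,0]],[-0.75,[0,0,0.19],[0,0,0]],[-0.75,[0,0,0],[0,0,0]],[-0.75,[0,0,0],[0,0,0]]]'
python3 look.py 3
```

```text
clock: 3.4
position: [0.4514, 0.1617, 0.0443]
ee_rot: [0.711, 0.703, 0.001, 0.0]
ft_force: [-0.5, -0.7, 0.5]
grip_width: 0.125
3.4 [0.4514 0.1617 0.0443] [7.113e-01 7.029e-01 8.000e-04 1.000e-04] [-0.5 -0.7  0.5]
```

View pics/w3.png

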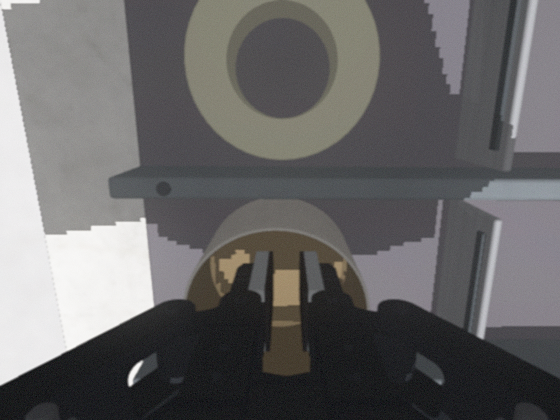

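```bash
python3 -m crank '[[-0.75,[0,0.05,0.03],[0,0,0]],[-0.75,[0,0.1,0.01],[0,0,0]],[-0.75,[0,0.1,0],[0,0,0]],[-0.75,[0,0.1,0],[0,0,0]],[-0.75,[0,0.1,0],[0,0,0]]]'
python3 look.py 4
```

```text
clock: 4.05
position: [0.4876, 0.1607, 0.0397]
ee_rot: [0.711, 0.703, -0.0, 0.0]
ft_force: [-1.6, 0.4, 1.3]
grip_width: 0.128
4.05 [0.4876 0.1607 0.0397] [ 0.7115  0.7027 -0.      0.    ] [-1.6  0.4  1.3]
```

View pics/w4.png

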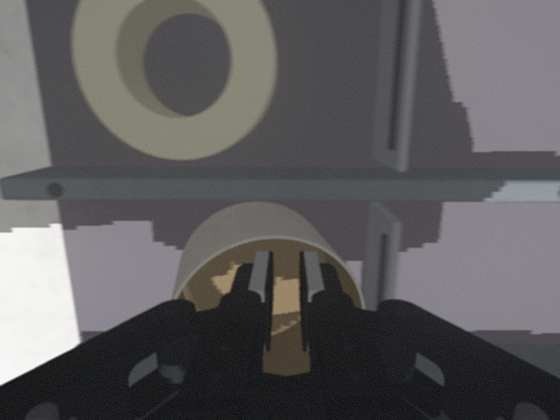

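View pics/scene4.png

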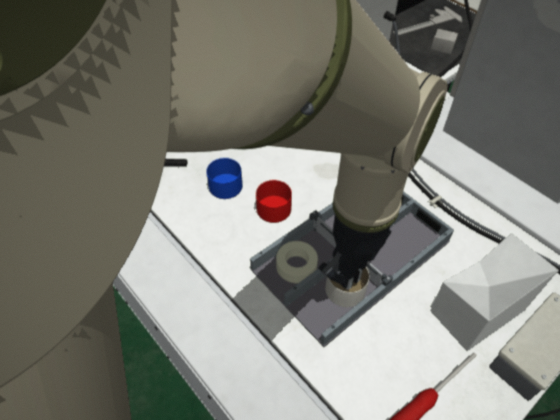

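The wrist view shows the cup moving with the fingers, upright, its rim about to meet the flap at about column 365.

```bash
python3 -m crank '[[-0.75,[0,0.08,0],[0,0,0]],[-0.75,[0,0.08,0],[0,0,0]],[-0.75,[0,0.08,0],[0,0,0]],[-0.75,[0,0.08,0],[0,0,0]],[-0.75,[0,0.08,0],[0,0,0]]]'
python3 look.py 5
```

```text
clock: 4.7
position: [0.519, 0.1604, 0.0396]
ee_rot: [0.711, 0.703, -0.0, -0.0]
ft_force: [-2.7, 0.5, 0.4]
grip_width: 0.123
4.7 [0.519  0.1604 0.0396] [ 7.114e-01  7.028e-01 -2.000e-04 -2.000e-04] [-2.7  0.5  0.4]
```

View pics/w5.png

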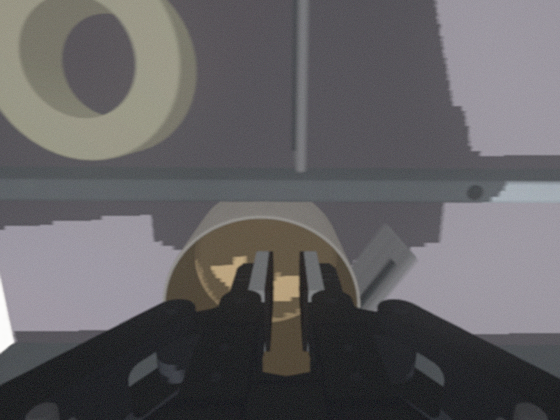

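The flap is opening ahead of the cup at about (385,265), and the cup is upright. I carry on.

```bash
python3 -m crank '[[-0.75,[0,0.1,0],[0,0,0]],[-0.75,[0,0.1,0],[0,0,0]],[-0.75,[0,0.1,0],[0,0,0]],[-0.75,[0,0.1,0],[0,0,0]],[-0.75,[0,0.1,0],[0,0,0]]]'
python3 look.py 6
```

```text
clock: 5.35
position: [0.5595, 0.1599, 0.0396]
ee_rot: [0.711, 0.703, 0.0, 0.0]
ft_force: [-1.8, 0.0, 0.4]
grip_width: 0.125
5.35 [0.5595 0.1599 0.0396] [0.7114 0.7028 0.     0.    ] [-1.8  0.   0.4]
```

View pics/w6.png

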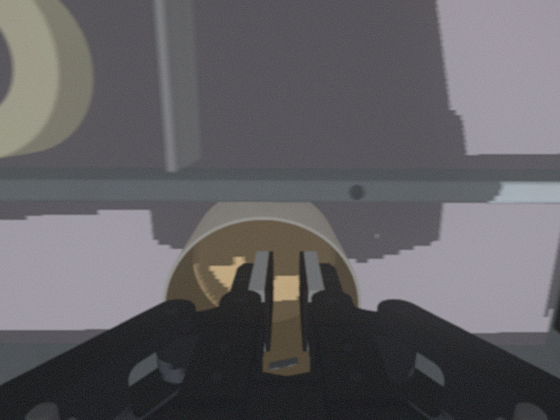

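View pics/scene6.png

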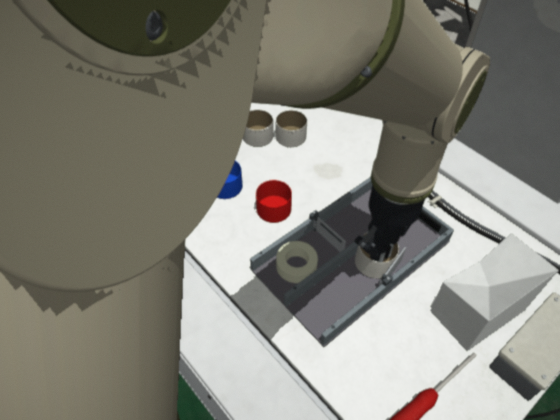

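```bash
python3 -m crank '[[-0.75,[0,0.1,0],[0,0,0]],[-0.75,[0,0.1,0],[0,0,0]],[-0.75,[0,0.1,0],[0,0,0]],[-0.75,[0,0.1,0],[0,0,0]],[-0.75,[0,0.1,0],[0,0,0]]]'
python3 look.py 7
```

```text
clock: 6.0
position: [0.5995, 0.1594, 0.0397]
ee_rot: [0.711, 0.703, 0.0, 0.0]
ft_force: [-1.2, -0.1, -0.6]
grip_width: 0.125
6.0 [0.5995 0.1594 0.0397] [7.114e-01 7.028e-01 1.000e-04 0.000e+00] [-1.2 -0.1 -0.6]
```

View pics/w7.png

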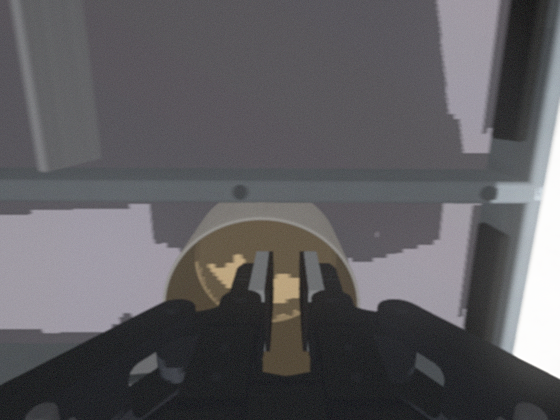

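View pics/scene7.png

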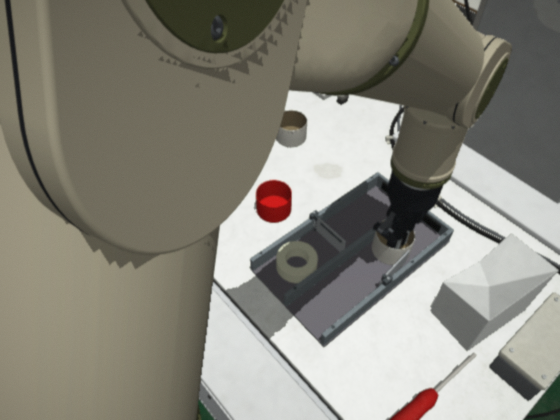

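```bash
python3 -m crank '[[-0.75,[0,0.1,0],[0,0,0]],[-0.75,[0,0.1,0],[0,0,0]],[-0.75,[0,0.1,0],[0,0,0]],[-0.75,[0,0.1,0],[0,0,0]],[-0.75,[0,0.1,0],[0,0,0]]]'
python3 look.py 8
```

```text
clock: 6.65
position: [0.6395, 0.1588, 0.0397]
ee_rot: [0.711, 0.703, 0.0, 0.0]
ft_force: [0.2, -0.1, -0.4]
grip_width: 0.123
6.65 [0.6395 0.1588 0.0397] [7.114e-01 7.027e-01 1.000e-04 0.000e+00] [ 0.2 -0.1 -0.4]
```

View pics/w8.png

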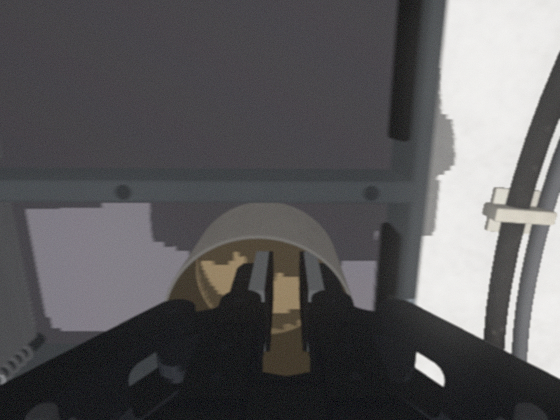

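View pics/scene8.png

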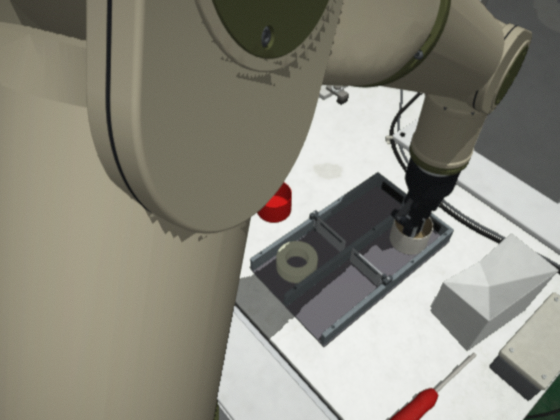

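View pics/top8.png

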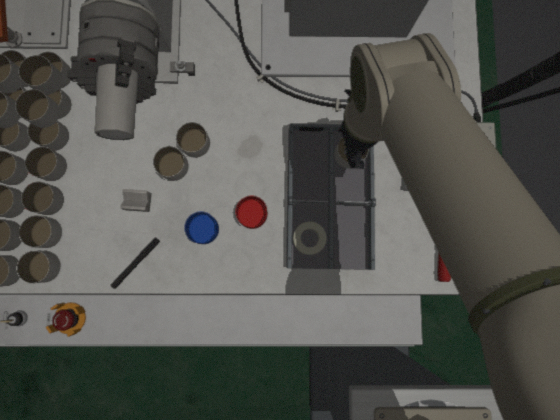

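The flap (scene at about (370,267)) has swung shut behind the upright cup. I push 4 mm more for margin, back the fingers off by about 6 mm, and lift straight out.

```bash
python3 -m crank '[[-0.75,[0,0.05,0],[0,0,0]],[-0.75,[0,0,0],[0,0,0]],[-0.75,[0,-0.04,0],[0,0,0]],[-0.75,[0,-0.035,0],[0,0,0]],[-0.75,[0,0,0],[0,0,0]]]'
python3 look.py 9
```

```text
clock: 7.3
position: [0.6362, 0.1591, 0.0397]
ee_rot: [0.711, 0.703, -0.0, -0.0]
ft_force: [0.0, -0.4, -0.6]
grip_width: 0.127
7.3 [0.6362 0.1591 0.0397] [ 7.113e-01  7.029e-01 -1.000e-04 -2.000e-04] [ 0.  -0.4 -0.6]
```

View pics/w9.png

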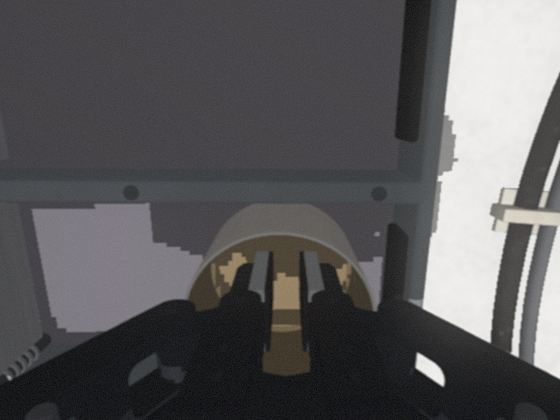

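The fingers now stand free inside the cup, whose rim spans columns ~188–374. I lift.

```bash
python3 -m crank '[[-0.75,[0,0,-0.1],[0,0,0]],[-0.75,[0,0,-0.1],[0,0,0]],[-0.75,[0,0,-0.2],[0,0,0]],[-0.75,[0,0,-0.3],[0,0,0]],[-0.75,[0,0,-0.4],[0,0,0]]]'
python3 -m crank '[[-0.75,[0,0,-0.4],[0,0,0]],[-0.75,[0,-0.3,-0.4],[0,0,0]],[-0.75,[0,-0.4,0],[0,0,0]],[-0.75,[0,-0.4,0],[0,0,0]],[-0.75,[0,0,0],[0,0,0]]]'
python3 look.py 10
```

```text
clock: 7.95
position: [0.6362, 0.1587, 0.1289]
ee_rot: [0.711, 0.703, -0.001, -0.0]
ft_force: [-0.3, 0.1, 0.7]
grip_width: 0.126
clock: 8.45
position: [0.546, 0.1605, 0.1934]
ee_rot: [0.711, 0.703, 0.001, -0.001]
ft_force: [0.3, -1.1, 0.3]
grip_width: 0.124
8.45 [0.546  0.1605 0.1934] [ 7.109e-01  7.033e-01  5.000e-04 -7.000e-04] [ 0.3 -1.1  0.3]
```

View pics/w10.png

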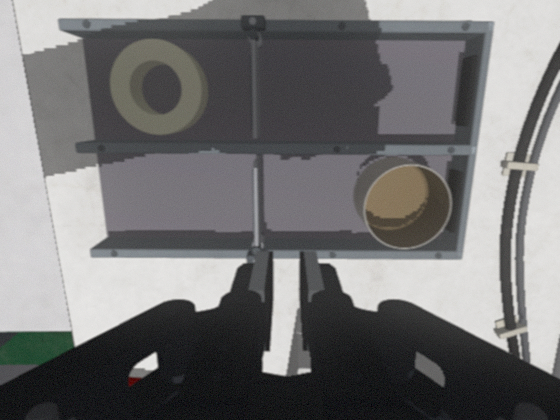

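View pics/scene10.png

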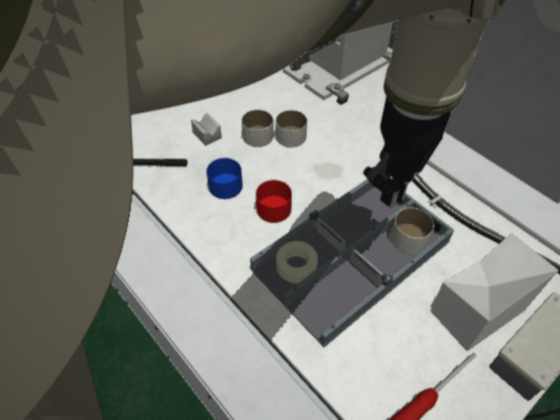

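```bash
python3 - <<'E'
from h import *
a=wz(10,(407,206),.053);b=wz(10,(258,160),.046);b2=wz(10,(256,240),.046);c=wz(10,(252,22),.048);d=wz(10,(158,86),.03)
print("cup",a.round(4),"flapR free",b.round(4),"near hinge",b2.round(4),"hingeL",c.round(4),"tape",d.round(4), "tape before top", onz("top",(309.5,238),.03).round(4))
E
```

```text
cup [0.6336 0.1587 0.053 ] flapR free [0.5256 0.1924 0.046 ] near hinge [0.5222 0.1312 0.046 ] hingeL [0.5245 0.2832 0.048 ] tape [0.4529 0.2451 0.03  ] tape before top [0.4507 0.2437 0.03  ]
```

```bash
python3 - <<'E'
import cv2
im=cv2.imread("pics/w10.png")[10:265,190:330];cv2.imwrite("pics/w10c.png",cv2.resize(im,None,fx=2.3,fy=2.3,interpolation=cv2.INTER_CUBIC))
E
```

```text
(no output)
```

View pics/w10c.png

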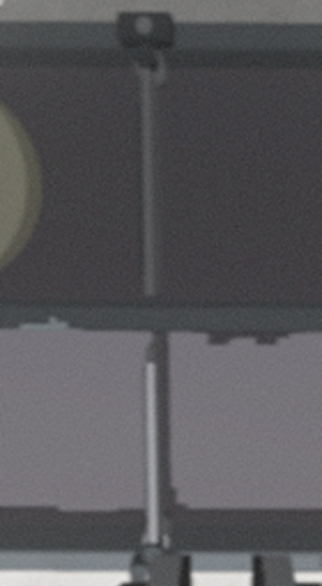

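The close crop shows both flap edges in one straight line (columns ~149–152), so both are shut. The cup stands upright 110 mm past the flap line and the tape has not moved. I hand in.

```bash
python3 -c "
from workcell import manip
manip.hand_in(); print('ok')"
```

```text
the job is handed in; nothing more can be done
ok
```

I slid the steel cup along the right lane with the partly open fingers inside it. It went through the flap to about 110 mm past the flap line, without being lifted. I then backed the fingers off the wall, lifted out and handed in at about 8.5 s.

**Last checks:**
- **Cup:** upright in the bay, at world (0.634, 0.159), about 13 mm short of touching the end stop.
- **Right flap:** shut, its edge in line with the untouched left flap to within 1–2 pixels.
- **Tape:** still in its place; its before and after positions differ by about 2 mm, which is within the calibration.
- **Forces:** the wrist readings at the end of each move stayed below about 4 N.

**Disagreement:** the cameras differed by 2–5 mm on the cup's starting position across the lane. A rough pixel reading made the right flap look about 0.04 rad open, but the close crop of both flaps showed it in line, so I took it as shut.

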